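# Kit the capacitor tray in order of size

### The arm

A 6-joint arm with a two-finger parallel gripper is mounted at the origin on the work surface. World frame = base frame: x ahead of the robot, y to its left, z up, the work surface at z = 0. Lengths are in m, angles in rad, forces in N, time in s.
With the tool pointing down it reaches from about 0.3 to 0.875 m from the base axis. Payload 6.4 kg.
Tool frame: the origin (TCP) lies midway between the tips of the shut fingers; the grasp point (between the pads) lies 19 mm behind it; z points along the fingers, y is the line along which they close (so a half turn about z gives the same grasp; the last joint's range is limited). The gripper opens to 85 mm and grips with 20 to 120 N. Pads are 22 mm wide; open, the fingers measure 114 mm over their backs; the gripper's body (76 mm by 85 mm) begins 54 mm behind the grasp point. The pads swing forward as they close: fully open they stand 13 mm farther back than shut.
Start: joints at [1.132, 0.181, 1.607, -0, 1.354, -0.206], TCP at [0.133, 0.56, 0.231] pointing down, gripper open.
Joint ranges: [-2.99, 2.99], [-0.89, 2.07], [0.3, 2.58], [-1.14, 4.28], [0, 2.63], [-3.12, 3.12]. Speed limits (rad/s): [2.57, 2.57, 3.01, 3.14, 3.14, 3.14].

### API

Orientations are given as a unit quaternion [w, x, y, z].
In Python, from bench import status, camera, ctrl gives the robot as it stands. The module is installed in compiled form; this text tells all that it offers.
- The arm moves only by the shell command python3 -m handwheel 'ROWS'. ROWS is JSON, a list that holds one entry, the list of rows, each a list of 7 numbers: the opening, from -1 (shut) to 1 (fully open), then the shift along the tool's x, y, z in cm, then the turn, a rotation vector about the tool's x, y, z in degrees. A call has 1 to 10 rows; each row is the pose to reach, as a shift and turn from the pose commanded when the call began, along the tool's axes at that moment; what a row does not reach only later rows make up. A row lasts 1/8 s, in which the tool goes at most 62.5 mm and 10.7 degrees, less where a joint would pass 70% of its speed; a pose out of reach is approached as far as the arm can. A call with a gripper value outside its range is refused whole. The fingers move at their own pace and stop on an object; the grip force is fixed at half the most. Time passes only in rows, so rows that repeat a pose let the fingers close. It gives the time, the measured TCP pose, the force, the opening and the grip force at its end, in the units of the state.
- status.get_obs(): the state, without advancing time (a new reading comes with each control period).
- camera(name): name is "scene" or "top"; returns a dict with "frame" (420x560x3 uint8, blue, green, red), "depth" (420x560 float32, m along the optical axis (not along the pixel's ray), 0 where there is no reading), "fx", "fy", "cx", "cy" (pixels), "dist" ([k1, k2, p1, p2, k3] as OpenCV has them; the pictures are not rectified), "extrinsics" (4x4, takes a point from camera to world coordinates). Camera axes: x right, y down, z forward; pixel columns grow to the right and rows downward; lengths in m; the calibration is good to about 2 mm. A picture is of the moment at which its call begins.
- ctrl.hand_in(): hands the job in; it is judged then, once.
The state is a dict: "time_s": time; "q": joint angles; "dq": joint speeds; "joint_efforts": joint torques, N m; "eef_pos": TCP position; "eef_rot": TCP orientation; "wrist_force": force on the tool from outside, world axes, zero at the start; "torque": the same for the moment, N m; "opening": opening from 0.0 (shut) to 1.0 (fully open); "grasp_force": force on a finger pad.
Only numpy, scipy, OpenCV 4.12 (cv2) and the standard library are available. Lean on these libraries where they do the work, as an engineer would, in place of code of your own. Each camera call takes 0.05 s, during which the arm holds its last target. There are 200 camera calls.

### The job

Fill the kit tray for the power supply rebuild: stand the four capacitors upright on the row of white ring marks in order of size, the biggest on the mark next to the raised aluminium end stop and the smallest on the mark farthest from it, each centred on its mark. Also lay the spanner in its cut-out in the tray, flat and fully home.

Things in the scene. Friction and masses are not known exactly. Their poses are not given: they have to be found in the camera images.
- cap_a: The biggest of four loose electrolytic capacitors: upright black cylinder, 48 mm in diameter and 55 mm tall, with a silvery top carrying two small brass terminals 2 mm high (included in the height). Stands on a flat blue cloth-covered mat 3 mm thick. Origin: centre of its flat underside; z up along the cylinder.
- cap_b: The second biggest of four loose electrolytic capacitors: upright black cylinder, 40 mm in diameter and 46 mm tall, with a silvery top carrying two small brass terminals 2 mm high (included in the height). Stands on a flat blue cloth-covered mat 3 mm thick. Origin: centre of its flat underside; z up along the cylinder.
- cap_c: The third biggest of four loose electrolytic capacitors: upright black cylinder, 32 mm in diameter and 37 mm tall, with a silvery top carrying two small brass terminals 2 mm high (included in the height). Stands on a flat blue cloth-covered mat 3 mm thick. Origin: centre of its flat underside; z up along the cylinder.
- cap_d: The smallest of four loose electrolytic capacitors: upright black cylinder, 24 mm in diameter and 28 mm tall, with a silvery top carrying two small brass terminals 2 mm high (included in the height). Stands on a flat blue cloth-covered mat 3 mm thick. Origin: centre of its flat underside; z up along the cylinder.
- spanner: Loose flat steel open-ended spanner lying flat on the blue mat, 10 mm thick, 146 mm long, about 0.12 kg. Origin: on its underside, in the handle, about at its centre of mass and the place to grip it. x runs along the spanner towards the forked head: plain handle 16 mm wide from x = -75 to +38 mm, head 36 mm wide from x = +38 to +71 mm.
- mark_1: White ring mark, 56 mm in diameter, printed on the flat top (12 mm above the bench) of the fixed grey kit tray (280 x 160 mm); the one next to the raised aluminium end stop. The marks are in a straight row, 62 mm apart. Origin: centre of the ring, on the tray top. z up; x runs along the row towards the end stop, whose face is 37 mm away; it is 22 mm high and spans the tray.
- mark_2: White ring mark, 56 mm in diameter, printed on the flat top (12 mm above the bench) of the fixed grey kit tray (280 x 160 mm); the one second from the end stop. The marks are in a straight row, 62 mm apart. Origin: centre of the ring, on the tray top. z up; x runs along the row towards the end stop.
- mark_3: White ring mark, 56 mm in diameter, printed on the flat top (12 mm above the bench) of the fixed grey kit tray (280 x 160 mm); the one third from the end stop. The marks are in a straight row, 62 mm apart. Origin: centre of the ring, on the tray top. z up; x runs along the row towards the end stop.
- mark_4: White ring mark, 56 mm in diameter, printed on the flat top (12 mm above the bench) of the fixed grey kit tray (280 x 160 mm); the one farthest from the end stop. The marks are in a straight row, 62 mm apart. Origin: centre of the ring, on the tray top. z up; x runs along the row towards the end stop.
- cutout: Black-floored spanner-shaped cut-out, floor 5 mm above the bench, 7 mm deep, parallel to the row, 75 mm from it. Origin: on its floor, where the spanner's origin belongs; x towards the head bay, as the spanner's x must point. Handle channel 26 mm wide, x -82 to 33 mm; bay 46 mm wide, x 33 to 78. A grey finger notch as deep, x -22 to 22, y -45 to 43, gives finger room on both sides of the handle.

How it is judged:
By the outcome, as a careful person would: the job done as asked, in the order asked, and still so for the second after the job is handed in, with the robot touching nothing.
It also fails if it takes over 134 s, if anything falls off the work surface, if the arm or the gripper's body presses on something with over 40 N, if the wrist force passes 120 N, or if a joint passes its speed limit or range.

## Working session

There is one attempt and no reset: what is moved stays moved. The work goes in short steps, Python scripts to look and compute and a shell command to move; the robot and the scene stay as the last step left them, time stands still between calls to the robot, and variables do not carry over. Pictures are saved under pics/ and viewed, at most 14 in all, crops included, and the job is handed in when it is done.

```bash
mkdir -p pics; python3 - <<'E'
from bench import status, camera
import cv2,numpy as np
print(status.get_obs())
for n in("scene","top"):
    c=camera(n); cv2.imwrite(f"pics/{n}0.png",c["frame"]); np.savez(f"{n}0.npz",**c)
    print(n,c["fx"],c["cx"],c["cy"],c["dist"],np.round(c["extrinsics"],3).tolist())
E
```

```text
{'time_s': 0.0, 'q': array([ 1.13169075e+00,  1.81538897e-01,  1.60803248e+00,  1.52324555e-05,
        1.35379131e+00, -2.06275057e-01]), 'dq': array([-0.00038498,  0.00179944, -0.00039338,  0.00031289,  0.00067988,
        0.00131859]), 'joint_efforts': array([-1.91710496e-03, -4.44874656e+01, -3.51331723e+01, -3.39541239e-04,
        9.02269618e-03, -2.98328359e-06]), 'eef_pos': array([0.13239185, 0.55897453, 0.23037353]), 'eef_rot': array([-2.87707221e-04,  1.16154076e-01,  9.93230813e-01, -8.36976430e-04]), 'wrist_force': array([-0.99398196,  0.47304084,  0.40314497]), 'torque': array([-0.02673786, -0.0111285 ,  0.01613526]), 'grasp_force': 0.0, 'opening': 1.0044271430067686}
scene 427.2671833432072 276.5919189076667 211.53357364426446 [-0.09360628  0.          0.          0.          0.        ] [[0.06, 0.742, -0.667, 1.048], [0.998, -0.049, 0.035, -0.016], [-0.007, -0.668, -0.744, 0.656], [0.0, 0.0, 0.0, 1.0]]
top 429.2502367351297 287.0067242747396 208.22055737751023 [0.03008376 0.         0.         0.         0.        ] [[0.021, -0.993, 0.12, 0.423], [-1.0, -0.023, -0.018, 0.004], [0.021, -0.119, -0.993, 0.866], [0.0, 0.0, 0.0, 1.0]]
```

View pics/top0.png

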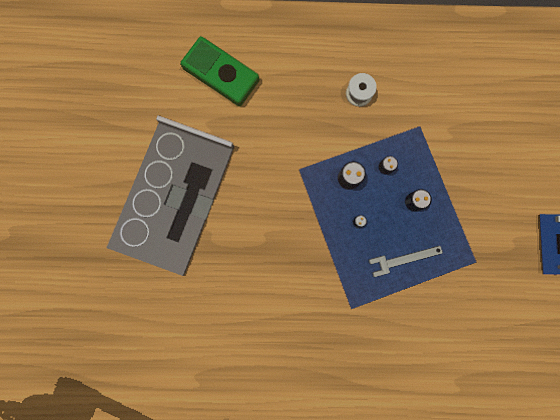

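View pics/scene0.png

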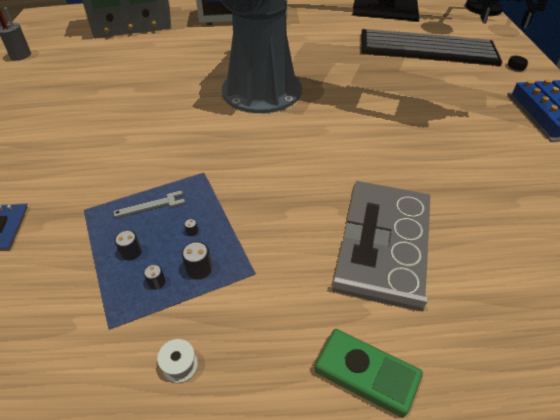

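The top view shows the tray with rings at about (170,146), (158,174), (147,203) and (134,233). The end stop is at the top and the cut-out head bay at (198,178). The caps are a (353,173), b (421,199), c (390,163) and d (361,221), and the spanner runs from its head at (380,266) to its tail at (438,251). The scene view shows the same things from the far side.

```bash
cat > h.py <<'E'
import numpy as np,cv2
from bench import status,camera
from scipy.spatial.transform import Rotation as R
def cast(c,px,z):
    K=np.array([[c["fx"],0,c["cx"]],[0,c["fy"],c["cy"]],[0,0,1.]])
    u=cv2.undistortPoints(np.float64(px).reshape(-1,1,2),K,np.array(c["dist"],float)).reshape(-1,2)
    E=np.array(c["extrinsics"]); d=np.c_[u,np.ones(len(u))]@E[:3,:3].T; o=E[:3,3]
    return o+d*((z-o[2])/d[:,2])[:,None]
def circ(P):
    A=np.c_[2*P[:,:2],np.ones(len(P))]; s=np.linalg.lstsq(A,(P[:,:2]**2).sum(1),rcond=None)[0]
    return s[:2],2*np.sqrt(s[2]+s[0]**2+s[1]**2)
def comps(m,amin=20):
    cs,_=cv2.findContours(m.astype(np.uint8)*255,cv2.RETR_EXTERNAL,cv2.CHAIN_APPROX_NONE)
    return [k.reshape(-1,2) for k in cs if cv2.contourArea(k)>amin]
def rows(target,yaw_t=None):
    "shift in tool axes (cm) from the present TCP to target"
    s=status.get_obs(); q=s["eef_rot"]; r=R.from_quat([q[1],q[2],q[3],q[0]])
    return np.round(r.inv().apply(np.array(target)-s["eef_pos"])*100,2)
def yaw():
    q=status.get_obs()["eef_rot"]; y=R.from_quat([q[1],q[2],q[3],q[0]]).as_matrix()[:,1]
    return np.degrees(np.arctan2(y[1],y[0]))  # direction of the closing axis
E
python3 - <<'E'
from h import *
# seed px, cap mat boxes per view
box={"top":((108,118,235,275),(300,128,475,305)),"scene":((335,185,432,300),(85,178,250,312))}
for n in("top","scene"):
    c=dict(np.load(n+"0.npz")); f=c["frame"]; hsv=cv2.cvtColor(f,cv2.COLOR_BGR2HSV)
    g=f.min(2).astype(int)
    def box_m(m,b):
        o=np.zeros_like(m); o[b[1]:b[3],b[0]:b[2]]=m[b[1]:b[3],b[0]:b[2]]; return o
    print(n)
    for k in comps(box_m((g>135)&(hsv[...,1]<60),box[n][0]),150):
        p,d=circ(cast(c,k,.012)); print(" ring",k.mean(0).round(),p.round(4),d.round(4),len(k))
    tray=comps(box_m((g<38)&(f.max(2)<60),box[n][0]),100)
    for k in tray:
        P=cast(c,k,.005)[:,:2]; print(" black",k.mean(0).round(),cv2.minAreaRect(P.astype(np.float32)))
    for k in comps(box_m((f[...,2].astype(int)>100),box[n][1]),15):
        for z in(.013,.029,.038,.047,.056):
            P=cast(c,k,z)
            if z==.013: r=cv2.minAreaRect((P[:,:2]*1000).astype(np.float32)); print(" bright",k.mean(0).round(),np.round(r[0],1),np.round(r[1],1),round(r[2],1))
            else:
                p,d=circ(P); print("   ",z,p.round(4),d.round(4))
E
```

```text
top
 ring [134. 232.] [0.472  0.2885] 0.0546 80
 ring [146. 203.] [0.5306 0.2683] 0.0541 78
 ring [158. 174.] [0.5893 0.2487] 0.0538 76
 ring [194. 131.] [0.6632 0.1866] 0.1007 150
 black [192. 197.] ((0.5414841771125793, 0.18747283518314362), (0.04305977374315262, 0.14473094046115875), 70.8786849975586)
 bright [428. 292.] [ 349.6 -287.7] [ 73.9 233.7] 20.9
    0.029 [ 0.3788 -0.2801] 0.1487
    0.038 [ 0.3793 -0.2771] 0.1471
    0.047 [ 0.3798 -0.274 ] 0.1455
    0.056 [ 0.3802 -0.2709] 0.1439
 bright [401. 260.] [ 431.3 -249.6] [ 34.7 143.7] 16.9
    0.029 [ 0.4298 -0.2418] 0.0924
    0.038 [ 0.4297 -0.2392] 0.0914
    0.047 [ 0.4296 -0.2365] 0.0904
    0.056 [ 0.4295 -0.2339] 0.0894
 bright [360. 221.] [ 504.4 -158.4] [18.1 20.2] 1.3
    0.029 [ 0.5028 -0.1559] 0.0192
    0.038 [ 0.502  -0.1542] 0.019
    0.047 [ 0.5011 -0.1524] 0.0188
    0.056 [ 0.5003 -0.1507] 0.0186
 bright [421. 198.] [ 551.7 -282.4] [34.3 34.9] 89.2
    0.029 [ 0.5495 -0.2762] 0.0339
    0.038 [ 0.5481 -0.2732] 0.0335
    0.047 [ 0.5467 -0.2702] 0.0332
    0.056 [ 0.5454 -0.2672] 0.0328
 bright [314. 249.] 
[... 2162 characters left out ...]
 -0.3157] 0.1401
    0.038 [ 0.5958 -0.3114] 0.1381
    0.047 [ 0.6024 -0.3071] 0.136
    0.056 [ 0.609  -0.3028] 0.134
 bright [152. 203.] [ 433.6 -250.5] [ 35.6 144.7] 15.8
    0.029 [ 0.4501 -0.2411] 0.0909
    0.038 [ 0.4587 -0.2379] 0.0896
    0.047 [ 0.4673 -0.2346] 0.0883
    0.056 [ 0.4759 -0.2314] 0.087
 bright [236. 211.] [462.1 -50. ] [243.3  84.3] 21.2
    0.029 [ 0.4801 -0.08  ] 0.1586
    0.038 [ 0.4882 -0.079 ] 0.1563
    0.047 [ 0.4964 -0.0781] 0.154
    0.056 [ 0.5045 -0.0772] 0.1518
 bright [128. 187.] [ 398.1 -298.7] [225.1  93.3] 85.7
    0.029 [ 0.3901 -0.297 ] 0.1443
    0.038 [ 0.3995 -0.293 ] 0.1422
    0.047 [ 0.409  -0.2889] 0.1402
    0.056 [ 0.4184 -0.2849] 0.1381
```

```bash
python3 - <<'E'
from h import *
seeds={"top":[(170,146),(158,174),(147,203),(134,233)],"scene":[(404,281),(406,254),(408,230),(410,207)]}
bx={"top":(160,155,215,250),"scene":(345,198,392,270)}
M=[]; cs={n:dict(np.load(n+"0.npz")) for n in seeds}
for n,c in cs.items():
    g=c["frame"].min(2).astype(float); bl=g-cv2.GaussianBlur(g,(0,0),6); out=[]
    for s in seeds[n]:
        v,u=np.mgrid[s[1]-19:s[1]+20,s[0]-19:s[0]+20]; px=np.c_[u.ravel(),v.ravel()]
        P=cast(c,px,.012); w=bl[px[:,1],px[:,0]]; ctr=cast(c,[s],.012)[0]
        for _ in range(3):
            r=np.hypot(*(P-ctr)[:,:2].T); k=(w>20)&(abs(r-.027)<(.005)); p,d=circ(P[k]); ctr=np.r_[p,.012]
        out.append(p); print(n,p.round(4),d.round(4),k.sum())
    M.append(out)
M=np.array(M); print("diff",(M[0]-M[1]).round(4).tolist()); m=M.mean(0)
i=np.arange(4); lx=np.polyfit(i,m[:,0],1); ly=np.polyfit(i,m[:,1],1)
print("fit",[(np.polyval(lx,k).round(4),np.polyval(ly,k).round(4)) for k in i],np.hypot(lx[0],ly[0]))
ex=-np.array([lx[0],ly[0]]); ex/=np.linalg.norm(ex); ey=np.array([-ex[1],ex[0]]); print("row angle",np.degrees(np.arctan2(ex[1],ex[0])))
m1=np.array([lx[1],ly[1]])
for j,(n,c) in enumerate(cs.items()):
    b=bx[n]; g=c["frame"].max(2); mk=np.zeros_like(g); mk[b[1]:b[3],b[0]:b[2]]=g[b[1]:b[3],b[0]:b[2]]<55
    k=max(comps(mk,50),key=cv2.contourArea); P=cast(c,k,.005)[:,:2]-(m1+M[j].mean(0)-m.mean(0)); X=P@ex*1000; Y=P@ey*1000
    print(n,"x",X.min().round(1),X.max().round(1),[(round(a),Y[abs(X-a)<4].min().round(1),Y[abs(X-a)<4].max().round(1)) for a in range(-150,20,10) if (abs(X-a)<4).any()])
a=cv2.resize(cs["top"]["frame"][110:285,100:245],None,fx=3,fy=3,interpolation=2); b=cv2.resize(cs["scene"]["frame"][175:310,325:440],None,fx=3,fy=3,interpolation=2)
o=np.zeros((525,790,3),np.uint8); o[:a.shape[0],:a.shape[1]]=a; o[:b.shape[0],440:440+b.shape[1]]=b; cv2.imwrite("pics/tray.png",o)
E
```

```text
top [0.6478 0.2285] 0.053 145
top [0.5893 0.2485] 0.0527 143
top [0.5306 0.2686] 0.0529 159
top [0.472  0.2883] 0.053 154
scene [0.6515 0.228 ] 0.0549 214
scene [0.5909 0.249 ] 0.0531 148
scene [0.5321 0.269 ] 0.0533 126
scene [0.4732 0.2888] 0.0532 111
diff [[-0.0037, 0.0005], [-0.0016, -0.0005], [-0.0015, -0.0004], [-0.0012, -0.0004]]
fit [(np.float64(0.6494), np.float64(0.2285)), (np.float64(0.5904), np.float64(0.2485)), (np.float64(0.5314), np.float64(0.2686)), (np.float64(0.4724), np.float64(0.2887))] 0.06231363344787209
row angle -18.79934625810683
top x -175.4 -15.6 [(-150, np.float64(-85.1), np.float64(-61.3)), (-140, np.float64(-84.8), np.float64(-61.3)), (-130, np.float64(-85.9), np.float64(-61.3)), (-120, np.float64(-84.8), np.float64(-61.3)), (-110, np.float64(-87.5), np.float64(-63.9)), (-100, np.float64(-86.4), np.float64(-63.6)), (-90, np.float64(-86.4), np.float64(-63.6)), (-80, np.float64(-86.5), np.float64(-63.6)), (-70, np.float64(-86.1), np.float64(-62.1)), (-60, np.float64(-94.9), np.float64(-51.9)), (-50, np.float64(-95.7), np.float64(-51.9)), (-40, np.float64(-94.6), np.float64(-52.3)), (-30, np.float64(-94.6), np.float64(-51.5)), (-20, np.float64(-95.0), np.float64(-51.2))]
scene x -178.0 -22.5 [(-150, np.float64(-85.6), np.float64(-63.1)), (-140, np.float64(-86.2), np.float64(-63.2)), (-130, np.float64(-86.4), np.float64(-62.9)), (-120, np.float64(-87.3), np.float64(-61.1)), (-110, np.float64(-86.6), np.float64(-63.7)), (-100, np.float64(-86.7), np.float64(-64.4)), (-90, np.float64(-85.7), np.float64(-63.8)), (-80, np.float64(-86.2), np.float64(-64.2)), (-70, np.float64(-86.4), np.float64(-62.7)), (-60, np.float64(-96.5), np.float64(-53.9)), (-50, np.float64(-96.9), np.float64(-52.8)), (-40, np.float64(-95.8), np.float64(-53.5)), (-30, np.float64(-96.2), np.float64(-53.0)), (-20, np.float64(-94.8), np.float64(-53.7))]
```

View pics/tray.png

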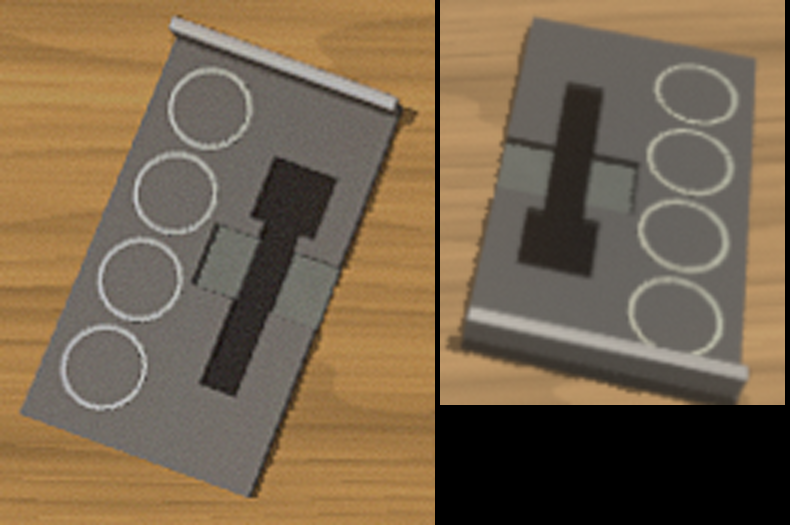

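The tray crop shows four rings along the left side, with the stop at the top. The black cut-out's head bay is towards the stop, and grey finger notches lie on both sides. Casting both views onto the tray plane gives a ring spacing of 62 mm, which matches the spec. The scene fit for mark 1 is corrupted by the stop, so I leave it out.

```bash
cat >> h.py <<'E'
T=dict(a=(.5933,-.1373),b=(.5475,-.2707),c=(.6182,-.2127),d=(.5034,-.1562),s=(.432,-.248),
 m1=(.6485,.2286),m2=(.5901,.2488),m3=(.5314,.2688),m4=(.4726,.2886),cut=(.534,.188))
def go(n,z,dx=0,dy=0): print(n,rows((T[n][0]+dx,T[n][1]+dy,z)),"yaw",round(yaw(),2))
E
python3 -c "
from h import *
go('a',.12)"
```

```text
a [-60.91 -57.11  11.12] yaw 76.66
```

```bash
R='[1,-60.9,-57.1,11.1,0,0,5.4]'; python3 -m handwheel '[[[1,-60.9,-57.1,11.1,0,0,5.4],[1,-60.9,-57.1,11.1,0,0,5.4],[1,-60.9,-57.1,11.1,0,0,5.4],[1,-60.9,-57.1,11.1,0,0,5.4],[1,-60.9,-57.1,11.1,0,0,5.4],[1,-60.9,-57.1,11.1,0,0,5.4],[1,-60.9,-57.1,11.1,0,0,5.4],[1,-60.9,-57.1,11.1,0,0,5.4],[1,-60.9,-57.1,11.1,0,0,5.4],[1,-60.9,-57.1,11.1,0,0,5.4]]]'; python3 -c "
from h import *
go('a',.12)"
```

```text
time_s: 1.35
eef_pos: [0.4753, 0.041, 0.1486]
eef_rot: [0.0, 0.163, 0.987, 0.0]
wrist_force: [0.8, 1.5, 0.1]
opening: 0.998
grasp_force: 0.0
a [-16.9  -13.09   2.85] yaw 71.24
```

```bash
python3 -m handwheel '[[[1,-16.9,-13.1,2.8,0,0,0],[1,-16.9,-13.1,2.8,0,0,0],[1,-16.9,-13.1,2.8,0,0,0],[1,-16.9,-13.1,2.8,0,0,0],[1,-16.9,-13.1,2.8,0,0,0],[1,-16.9,-13.1,2.8,0,0,0]]]'; python3 -c "
from h import *
go('a',.012)"
```

```text
time_s: 2.1
eef_pos: [0.5918, -0.1346, 0.1203]
eef_rot: [-0.001, 0.163, 0.987, 0.0]
wrist_force: [0.1, 0.8, 0.4]
opening: 0.995
grasp_force: 0.0
a [-0.24 -0.21 10.83] yaw 71.27
```

```bash
python3 -m handwheel '[[[1,-0.2,-0.2,5,0,0,0],[1,-0.2,-0.2,9,0,0,0],[1,-0.2,-0.2,10.8,0,0,0],[1,-0.2,-0.2,10.8,0,0,0],[-1,-0.2,-0.2,10.8,0,0,0],[-1,-0.2,-0.2,10.8,0,0,0],[-1,-0.2,-0.2,10.8,0,0,0],[-1,-0.2,-0.2,10.8,0,0,0],[-1,-0.2,-0.2,10.8,0,0,0],[-1,-0.2,-0.2,10.8,0,0,0]]]'; python3 -c "
from h import *
go('a',.012)"
```

```text
time_s: 3.35
eef_pos: [0.5954, -0.1385, 0.015]
eef_rot: [0.002, 0.163, 0.987, -0.0]
wrist_force: [-0.7, 1.6, 6.1]
opening: 0.553
grasp_force: 61.4
a [0.24 0.05 0.3 ] yaw 71.27
```

```bash
python3 -m handwheel '[[[-1,0,0,-5,0,0,0],[-1,0,0,-10,0,0,0],[-1,0,0,-10,0,0,0],[-1,0,0,-10,0,0,0]]]'; python3 -c "
from h import *
go('m1',.11,.0023,-.0008)"
```

```text
time_s: 3.85
eef_pos: [0.5934, -0.1378, 0.1127]
eef_rot: [-0.0, 0.163, 0.987, 0.0]
wrist_force: [-0.1, 0.0, -1.6]
opening: 0.549
grasp_force: 62.1
m1 [ 6.31 36.47  0.27] yaw 71.26
```

```bash
python3 -m handwheel '[[[-1,6.3,36.4,0.2,0,0,0],[-1,6.3,36.4,0.2,0,0,0],[-1,6.3,36.4,0.2,0,0,0],[-1,6.3,36.4,0.2,0,0,0],[-1,6.3,36.4,0.2,0,0,0],[-1,6.3,36.4,0.2,0,0,0],[-1,6.3,36.4,0.2,0,0,0],[-1,6.3,36.4,0.2,0,0,0],[-1,6.3,36.4,0.2,0,0,0],[-1,6.3,36.4,0.2,0,0,0]]]'; cat >> h.py <<'E'
def tops(seedz,tag,save=True):
    """silver tops: name -> (xy guess, top z); averaged over both views"""
    for name,(xy,z) in seedz.items():
        for n in("top","scene"):
            c=camera(n); f=c["frame"]
            if save: cv2.imwrite(f"pics/{n}{tag}.png",f)
            K=np.array([[c["fx"],0,c["cx"]],[0,c["fy"],c["cy"]],[0,0,1.]]); E=np.linalg.inv(np.array(c["extrinsics"]))
            s=cv2.projectPoints(np.array([[*xy,z]]),cv2.Rodrigues(E[:3,:3])[0],E[:3,3],K,np.array(c["dist"],float))[0].ravel()
            best=[(np.hypot(*(k.mean(0)-s)),k) for k in comps(f[...,2]>120,12)]
            for dd,k in sorted(best,key=lambda t:t[0])[:1]:
                p,d=circ(cast(c,k,z)); print(name,n,"px",s.round(),k.mean(0).round(),p.round(4),d.round(4))
E
python3 -c "
from h import *
s=status.get_obs()['eef_pos']; print(s)
tops({'a':(s[:2],s[2]-.015+.056)},'1'); s=status.get_obs()['eef_pos']; print(s)
go('m1',.023)"
```

```text
time_s: 5.1
eef_pos: [0.6512, 0.2255, 0.1107]
eef_rot: [-0.0, 0.164, 0.987, -0.0]
wrist_force: [0.8, -0.1, -1.5]
opening: 0.547
grasp_force: 62.5
[0.65115574 0.22549241 0.11067832]
a top px [151. 122.] [144. 152.] [0.5989 0.2359] 0.0324
a scene px [421. 231.] [399. 210.] [0.6053 0.2029] 0.0187
[0.6513409  0.22589359 0.11101518]
m1 [0.36 0.16 8.8 ] yaw 71.17
```

```bash
python3 -m handwheel '[[[-1,0.2,0.2,4,0,0,0],[-1,0.2,0.2,7,0,0,0],[-1,0.2,0.2,8.2,0,0,0],[-1,0.2,0.2,8.6,0,0,0],[-1,0.2,0.2,8.6,0,0,0],[-1,0.2,0.2,8.6,0,0,0]]]'; python3 -c "
from h import *
go('m1',.024)"
```

```text
time_s: 5.95
eef_pos: [0.651, 0.2297, 0.0265]
eef_rot: [0.001, 0.163, 0.987, 0.0]
wrist_force: [-0.4, 0.7, -0.6]
opening: 0.547
grasp_force: 62.5
m1 [ 0.21 -0.18  0.25] yaw 71.26
```

```bash
python3 -m handwheel '[[[-1,0.1,-0.1,0.2,0,0,0],[-1,0.1,-0.1,0.2,0,0,0],[-1,0.1,-0.1,0.2,0,0,0]]]'
```

```text
time_s: 6.32
eef_pos: [0.6495, 0.2291, 0.0241]
eef_rot: [0.001, 0.163, 0.987, 0.0]
wrist_force: [0.4, 0.2, 4.0]
opening: 0.553
grasp_force: 62.6
```

```bash
python3 -m handwheel '[[[1,0,0,0,0,0,0],[1,0,0,0,0,0,0],[1,0,0,0,0,0,0],[1,0,0,0,0,0,0],[1,0,0,-5,0,0,0],[1,0,0,-10,0,0,0],[1,0,0,-10,0,0,0],[1,0,0,-10,0,0,0]]]'; python3 -c "
from h import *
go('b',.11)"
```

```text
time_s: 7.32
eef_pos: [0.6484, 0.2289, 0.1228]
eef_rot: [-0.0, 0.163, 0.987, -0.0]
wrist_force: [-0.7, -0.6, 0.2]
opening: 0.997
grasp_force: 0.0
b [ -6.5  -50.55   1.28] yaw 71.26
```

```bash
python3 -m handwheel '[[[1,-6.5,-50.5,1.3,0,0,0],[1,-6.5,-50.5,1.3,0,0,0],[1,-6.5,-50.5,1.3,0,0,0],[1,-6.5,-50.5,1.3,0,0,0],[1,-6.5,-50.5,1.3,0,0,0],[1,-6.5,-50.5,1.3,0,0,0],[1,-6.5,-50.5,1.3,0,0,0],[1,-6.5,-50.5,1.3,0,0,0],[1,-6.5,-50.5,1.3,0,0,0],[1,-6.5,-50.5,1.3,0,0,0]]]'; python3 -c "
from h import *
tops({'a':(T['m1'],.065)},'2')
go('b',.012)"
```

```text
time_s: 8.57
eef_pos: [0.5469, -0.2699, 0.1083]
eef_rot: [-0.001, 0.164, 0.987, 0.001]
wrist_force: [-1.1, 0.6, -0.3]
opening: 1.001
grasp_force: 0.0
a top px [162. 138.] [248. 181.] [0.6301 0.0769] 0.9011
a scene px [410. 262.] [278. 210.] [0.2467 0.0919] 1.2264
b [-0.08 -0.24  9.69] yaw 71.32
```

View pics/top2.png

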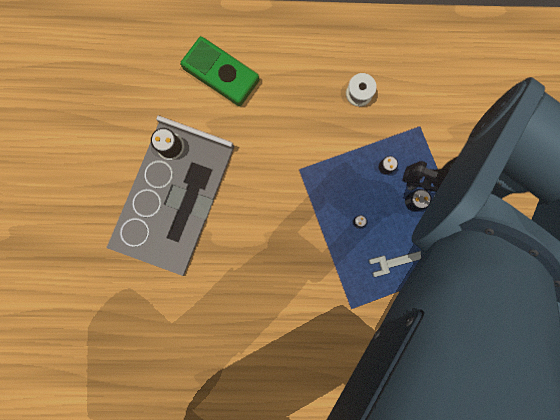

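Cap a stands on mark 1, with its top at (162,140), and the gripper is open around b at (421,199). My blob finder merged the cap top with the wood, so I'm restricting it to a window.

```bash
cat >> h.py <<'E'
def tops(seedz,tag,live=True):
    for n in("top","scene"):
        c=dict(np.load(n+"0.npz"))
        if live: cv2.imwrite(f"pics/{n}{tag}.png",camera(n)["frame"])
        f=cv2.imread(f"pics/{n}{tag}.png"); hs=cv2.cvtColor(f,cv2.COLOR_BGR2HSV)
        K=np.array([[c["fx"],0,c["cx"]],[0,c["fy"],c["cy"]],[0,0,1.]]); E=np.linalg.inv(np.array(c["extrinsics"]))
        for name,(xy,z,dia) in seedz.items():
            s=cv2.projectPoints(np.array([[*xy,z]]),cv2.Rodrigues(E[:3,:3])[0],E[:3,3],K,np.array(c["dist"],float))[0].ravel()
            m=np.zeros(f.shape[:2],np.uint8); cv2.circle(m,tuple(int(v) for v in s.round()),int(dia*330),1,-1)
            m&=((f.min(2)>140)|((hs[...,1]>90)&(f[...,2]>130))).astype(np.uint8)
            k=max(comps(m,8),key=cv2.contourArea); k=cv2.convexHull(k).reshape(-1,2)
            p,d=circ(cast(c,k,z)); print(name,n,k.mean(0).round(),"off mm",((p-xy)*1000).round(1),"dia",d.round(4))
E
python3 -c "
from h import *
tops({'a':(T['m1'],.065,.048)},'2',False)"
python3 -m handwheel '[[[1,-0.1,-0.1,5,0,0,0],[1,-0.1,-0.1,9,0,0,0],[1,-0.1,-0.1,9.7,0,0,0],[1,-0.1,-0.1,9.7,0,0,0],[-1,-0.1,-0.1,9.7,0,0,0],[-1,-0.1,-0.1,9.7,0,0,0],[-1,-0.1,-0.1,9.7,0,0,0],[-1,-0.1,-0.1,9.7,0,0,0],[-1,-0.1,-0.1,9.7,0,0,0],[-1,-0.1,-0.1,9.7,0,0,0]]]';python3 -c "
from h import *
go('b',.012)"
```

```text
a top [162. 139.] off mm [-2.5  0. ] dia 0.0404
a scene [410. 262.] off mm [-0.4  0.2] dia 0.0393
time_s: 9.93
eef_pos: [0.5495, -0.2723, 0.0146]
eef_rot: [0.001, 0.163, 0.987, -0.001]
wrist_force: [-0.1, 0.9, 6.6]
opening: 0.458
grasp_force: 60.2
b [0.24 0.08 0.26] yaw 71.25
```

```bash
python3 -m handwheel '[[[-1,0,0,-5,0,0,0],[-1,0,0,-10,0,0,0],[-1,0,0,-10,0,0,0],[-1,0,0,-10,0,0,0]]]'; python3 -c "
from h import *
go('m2',.12,.0023,-.0008)"
```

```text
time_s: 10.42
eef_pos: [0.5481, -0.2713, 0.1125]
eef_rot: [-0.0, 0.163, 0.987, 0.0]
wrist_force: [-0.6, -0.3, -1.7]
opening: 0.455
grasp_force: 60.6
m2 [12.49 50.6  -0.73] yaw 71.26
```

```bash
python3 -m handwheel '[[[-1,12.5,50.6,-0.7,0,0,0],[-1,12.5,50.6,-0.7,0,0,0],[-1,12.5,50.6,-0.7,0,0,0],[-1,12.5,50.6,-0.7,0,0,0],[-1,12.5,50.6,-0.7,0,0,0],[-1,12.5,50.6,-0.7,0,0,0],[-1,12.5,50.6,-0.7,0,0,0],[-1,12.5,50.6,-0.7,0,0,0],[-1,12.5,50.6,-0.7,0,0,0],[-1,12.5,50.6,-0.7,0,0,0]]]';python3 -c "
from h import *
go('m2',.024,.0023,-.0008)"
```

```text
time_s: 11.68
eef_pos: [0.5913, 0.2487, 0.1178]
eef_rot: [-0.002, 0.162, 0.987, -0.001]
wrist_force: [-0.6, -1.0, -0.7]
opening: 0.45
grasp_force: 60.8
m2 [-0.15 -0.01  9.38] yaw 71.4
```

```bash
python3 -m handwheel '[[[-1,-0.1,0,4,0,0,0],[-1,-0.1,0,7,0,0,0],[-1,-0.1,0,8.8,0,0,0],[-1,-0.1,0,9.1,0,0,0],[-1,-0.1,0,9.1,0,0,0],[-1,-0.1,0,9.1,0,0,0]]]'; python3 -c "
from h import *
go('m2',.0236,.0023,-.0008)"
```

```text
time_s: 12.42
eef_pos: [0.5948, 0.2476, 0.0304]
eef_rot: [0.001, 0.163, 0.987, 0.0]
wrist_force: [-0.3, -0.4, -1.4]
opening: 0.456
grasp_force: 60.8
m2 [ 0.24 -0.04  0.68] yaw 71.26
```

```bash
python3 -m handwheel '[[[-1,0.2,0,0.4,0,0,0],[-1,0.2,0,0.4,0,0,0],[-1,0.2,0,0.4,0,0,0]]]'; python3 -m handwheel '[[[-1,0,0,0.2,0,0,0],[-1,0,0,0.2,0,0,0],[-1,0,0,0.2,0,0,0]]]'
```

```text
time_s: 12.8
eef_pos: [0.5917, 0.2483, 0.025]
eef_rot: [0.0, 0.163, 0.987, 0.0]
wrist_force: [0.8, -0.3, -1.7]
opening: 0.451
grasp_force: 60.8
time_s: 13.18
eef_pos: [0.5921, 0.2483, 0.0236]
eef_rot: [0.0, 0.163, 0.987, 0.0]
wrist_force: [-1.9, -0.5, 4.9]
opening: 0.453
grasp_force: 61.2
```

Contact. Release, lift and go to c.

```bash
python3 -m handwheel '[[[1,0,0,0,0,0,0],[1,0,0,0,0,0,0],[1,0,0,0,0,0,0],[1,0,0,0,0,0,0],[1,0,0,-5,0,0,0],[1,0,0,-10,0,0,0],[1,0,0,-10,0,0,0],[1,0,0,-10,0,0,0]]]'; python3 -c "
from h import *
go('c',.10)"
```

```text
time_s: 14.18
eef_pos: [0.5915, 0.2481, 0.1226]
eef_rot: [-0.0, 0.163, 0.987, -0.0]
wrist_force: [-0.3, -0.1, -0.9]
opening: 1.001
grasp_force: 0.0
c [-17.33 -42.78   2.26] yaw 71.26
```

```bash
python3 -m handwheel '[[[1,-17.3,-42.8,2.2,0,0,0],[1,-17.3,-42.8,2.2,0,0,0],[1,-17.3,-42.8,2.2,0,0,0],[1,-17.3,-42.8,2.2,0,0,0],[1,-17.3,-42.8,2.2,0,0,0],[1,-17.3,-42.8,2.2,0,0,0],[1,-17.3,-42.8,2.2,0,0,0],[1,-17.3,-42.8,2.2,0,0,0],[1,-17.3,-42.8,2.2,0,0,0],[1,-17.3,-42.8,2.2,0,0,0]]]'; python3 -c "
from h import *
tops({'a':(T['m1'],.065,.048),'b':(T['m2'],.056,.040)},'3')
go('c',.01)"
```

```text
time_s: 15.42
eef_pos: [0.6175, -0.211, 0.0997]
eef_rot: [-0.001, 0.162, 0.987, 0.001]
wrist_force: [0.1, 0.2, 0.7]
opening: 0.997
grasp_force: 0.0
a top [162. 139.] off mm [-2.5  0. ] dia 0.0406
b top [151. 169.] off mm [ 0.9 -3.3] dia 0.0374
a scene [410. 262.] off mm [-0.5  0.1] dia 0.0401
b scene [413. 238.] off mm [-4.2  4.4] dia 0.0417
c [-0.1  -0.19  9.04] yaw 71.38
```

```bash
python3 -m handwheel '[[[1,0,-0.1,5,0,0,0],[1,0,-0.1,8,0,0,0],[1,0,-0.1,9,0,0,0],[1,0,-0.1,9,0,0,0],[-1,0,-0.1,9,0,0,0],[-1,0,-0.1,9,0,0,0],[-1,0,-0.1,9,0,0,0],[-1,0,-0.1,9,0,0,0],[-1,0,-0.1,9,0,0,0],[-1,0,-0.1,9,0,0,0]]]';python3 -c "
from h import *
go('c',.01)
import cv2
a=cv2.imread('pics/top3.png')[110:260,100:250]; b=cv2.imread('pics/scene3.png')[180:310,330:445]
cv2.imwrite('pics/t3.png',np.hstack([cv2.resize(a,(400,400),interpolation=2),cv2.resize(b,(380,400),interpolation=2)]))"
```

```text
time_s: 16.77
eef_pos: [0.6187, -0.2142, 0.0122]
eef_rot: [0.001, 0.163, 0.987, -0.0]
wrist_force: [0.4, 0.1, 5.7]
opening: 0.357
grasp_force: 59.5
c [0.09 0.13 0.22] yaw 71.25
```

View pics/t3.png

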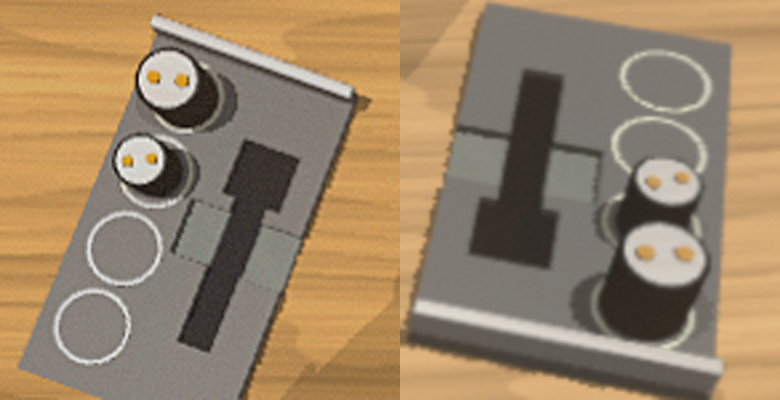

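Caps a and b stand upright, centred in rings 1 and 2. Rings 3 and 4 are empty, and c is gripped at the expected 32 mm opening.

```bash
python3 -m handwheel '[[[-1,0,0,-5,0,0,0],[-1,0,0,-10,0,0,0],[-1,0,0,-10,0,0,0],[-1,0,0,-10,0,0,0]]]'; python3 -c "
from h import *
go('m3',.115,.0010,-.0003)"
```

```text
time_s: 17.27
eef_pos: [0.6173, -0.2135, 0.1104]
eef_rot: [-0.0, 0.163, 0.987, 0.0]
wrist_force: [-0.1, 0.2, -0.8]
opening: 0.354
grasp_force: 59.3
m3 [23.53 42.91 -0.44] yaw 71.26
```

```bash
python3 -m handwheel '[[[-1,23.5,42.9,-0.4,0,0,0],[-1,23.5,42.9,-0.4,0,0,0],[-1,23.5,42.9,-0.4,0,0,0],[-1,23.5,42.9,-0.4,0,0,0],[-1,23.5,42.9,-0.4,0,0,0],[-1,23.5,42.9,-0.4,0,0,0],[-1,23.5,42.9,-0.4,0,0,0],[-1,23.5,42.9,-0.4,0,0,0],[-1,23.5,42.9,-0.4,0,0,0],[-1,23.5,42.9,-0.4,0,0,0]]]';python3 -c "
from h import *
go('m3',.0212,.0010,-.0003)"
```

```text
time_s: 18.52
eef_pos: [0.5319, 0.2675, 0.1131]
eef_rot: [-0.001, 0.162, 0.987, -0.001]
wrist_force: [-0.4, 0.2, -0.7]
opening: 0.355
grasp_force: 59.5
m3 [-0.04  0.13  9.19] yaw 71.3
```

```bash
python3 -m handwheel '[[[-1,0,0.1,4,0,0,0],[-1,0,0.1,7,0,0,0],[-1,0,0.1,8.7,0,0,0],[-1,0,0.1,8.9,0,0,0],[-1,0,0.1,8.9,0,0,0],[-1,0,0.1,8.9,0,0,0],[-1,0,0.1,8.9,0,0,0]]]'; python3 -c "
from h import *
go('m3',.0212,.0010,-.0003)"
```

```text
time_s: 19.4
eef_pos: [0.5341, 0.2693, 0.0269]
eef_rot: [0.001, 0.163, 0.987, 0.0]
wrist_force: [0.1, 0.0, -0.3]
opening: 0.36
grasp_force: 59.5
m3 [ 0.13 -0.13  0.57] yaw 71.27
```

```bash
python3 -m handwheel '[[[-1,0.1,-0.1,0.3,0,0,0],[-1,0.1,-0.1,0.3,0,0,0],[-1,0.1,-0.1,0.3,0,0,0]]]'; python3 -m handwheel '[[[-1,0,0,0.2,0,0,0],[-1,0,0,0.2,0,0,0],[-1,0,0,0.2,0,0,0]]]'
```

```text
time_s: 19.77
eef_pos: [0.532, 0.2684, 0.0228]
eef_rot: [-0.0, 0.163, 0.987, -0.0]
wrist_force: [0.6, 0.1, -0.6]
opening: 0.351
grasp_force: 59.5
time_s: 20.15
eef_pos: [0.5324, 0.2685, 0.0212]
eef_rot: [0.0, 0.163, 0.987, 0.0]
wrist_force: [-1.9, -1.1, 3.9]
opening: 0.357
grasp_force: 59.8
```

```bash
python3 -m handwheel '[[[1,0,0,0,0,0,0],[1,0,0,0,0,0,0],[1,0,0,0,0,0,0],[1,0,0,0,0,0,0],[1,0,0,-5,0,0,0],[1,0,0,-10,0,0,0],[1,0,0,-10,0,0,0],[1,0,0,-10,0,0,0]]]'; python3 -c "
from h import *
go('d',.09)"
```

```text
time_s: 21.15
eef_pos: [0.5318, 0.2683, 0.1206]
eef_rot: [-0.0, 0.163, 0.987, -0.0]
wrist_force: [-0.0, -0.1, -1.3]
opening: 1.002
grasp_force: 0.0
d [-10.95 -41.11   3.06] yaw 71.26
```

```bash
python3 -m handwheel '[[[1,-10.9,-41.1,3,0,0,0],[1,-10.9,-41.1,3,0,0,0],[1,-10.9,-41.1,3,0,0,0],[1,-10.9,-41.1,3,0,0,0],[1,-10.9,-41.1,3,0,0,0],[1,-10.9,-41.1,3,0,0,0],[1,-10.9,-41.1,3,0,0,0],[1,-10.9,-41.1,3,0,0,0],[1,-10.9,-41.1,3,0,0,0],[1,-10.9,-41.1,3,0,0,0]]]'; python3 -c "
from h import *
go('d',.008)"
```

```text
time_s: 22.4
eef_pos: [0.5029, -0.1542, 0.0902]
eef_rot: [-0.001, 0.162, 0.987, 0.0]
wrist_force: [0.1, 0.0, -1.3]
opening: 0.998
grasp_force: 0.0
d [-0.12 -0.18  8.22] yaw 71.35
```

```bash
python3 -m handwheel '[[[1,0,-0.1,5,0,0,0],[1,0,-0.1,7,0,0,0],[1,0,-0.1,8.1,0,0,0],[1,0,-0.1,8.1,0,0,0],[-1,0,-0.1,8.1,0,0,0],[-1,0,-0.1,8.1,0,0,0],[-1,0,-0.1,8.1,0,0,0],[-1,0,-0.1,8.1,0,0,0],[-1,0,-0.1,8.1,0,0,0],[-1,0,-0.1,8.1,0,0,0]]]';python3 -c "
from h import *
go('d',.01)"; python3 -m handwheel '[[[-1,0,0,-5,0,0,0],[-1,0,0,-10,0,0,0],[-1,0,0,-10,0,0,0],[-1,0,0,-10,0,0,0]]]'; python3 -c "
from h import *
go('m4',.11,.0010,-.0003)"
```

```text
time_s: 23.65
eef_pos: [0.5035, -0.1571, 0.0107]
eef_rot: [0.001, 0.163, 0.987, -0.0]
wrist_force: [-1.8, 0.4, 4.7]
opening: 0.258
grasp_force: 58.7
d [0.04 0.09 0.07] yaw 71.26
time_s: 24.15
eef_pos: [0.5026, -0.1566, 0.1094]
eef_rot: [-0.0, 0.163, 0.987, 0.0]
wrist_force: [-0.3, 0.3, 0.4]
opening: 0.254
grasp_force: 58.8
m4 [ 1.704e+01  4.120e+01 -4.000e-02] yaw 71.26
```

```bash
python3 -m handwheel '[[[-1,17,41.2,0,0,0,0],[-1,17,41.2,0,0,0,0],[-1,17,41.2,0,0,0,0],[-1,17,41.2,0,0,0,0],[-1,17,41.2,0,0,0,0],[-1,17,41.2,0,0,0,0],[-1,17,41.2,0,0,0,0],[-1,17,41.2,0,0,0,0],[-1,17,41.2,0,0,0,0],[-1,17,41.2,0,0,0,0]]]';python3 -c "
from h import *
go('m4',.0197,.0005,-.0002)"
```

```text
time_s: 25.4
eef_pos: [0.4741, 0.2865, 0.1089]
eef_rot: [-0.001, 0.164, 0.987, -0.001]
wrist_force: [0.2, -0.5, -0.3]
opening: 0.252
grasp_force: 59.0
m4 [0.14 0.17 8.92] yaw 71.18
```

```bash
python3 -m handwheel '[[[-1,0.1,0.1,4,0,0,0],[-1,0.1,0.1,7,0,0,0],[-1,0.1,0.1,8.6,0,0,0],[-1,0.1,0.1,8.7,0,0,0],[-1,0.1,0.1,8.7,0,0,0],[-1,0.1,0.1,8.7,0,0,0],[-1,0.1,0.1,8.7,0,0,0],[-1,0.1,0.1,8.7,0,0,0]]]'; python3 -c "
from h import *
go('m4',.0197,.0005,-.0002)"
```

```text
time_s: 26.4
eef_pos: [0.474, 0.2894, 0.0234]
eef_rot: [0.0, 0.163, 0.987, 0.0]
wrist_force: [0.1, 0.2, 0.1]
opening: 0.255
grasp_force: 59.0
m4 [ 0.05 -0.12  0.37] yaw 71.27
```

```bash
python3 -m handwheel '[[[-1,0,-0.1,0.2,0,0,0],[-1,0,-0.1,0.2,0,0,0],[-1,0,-0.1,0.2,0,0,0]]]'; python3 -m handwheel '[[[-1,0,0,0.15,0,0,0],[-1,0,0,0.15,0,0,0],[-1,0,0,0.15,0,0,0]]]'
```

```text
time_s: 26.78
eef_pos: [0.4733, 0.2883, 0.0208]
eef_rot: [-0.0, 0.163, 0.987, -0.0]
wrist_force: [-0.1, -0.2, 0.1]
opening: 0.258
grasp_force: 59.0
time_s: 27.15
eef_pos: [0.4736, 0.2884, 0.0197]
eef_rot: [0.0, 0.163, 0.987, 0.0]
wrist_force: [-1.6, -1.1, 5.3]
opening: 0.256
grasp_force: 59.4
```

```bash
python3 -m handwheel '[[[1,0,0,0,0,0,0],[1,0,0,0,0,0,0],[1,0,0,0,0,0,0],[1,0,0,0,0,0,0],[1,0,0,-5,0,0,0],[1,0,0,-10,0,0,0],[1,0,0,-10,0,0,0],[1,0,0,-10,0,0,0]]]'; python3 -c "
from h import *
go('s',.07)"
```

```text
time_s: 28.15
eef_pos: [0.4731, 0.2882, 0.1191]
eef_rot: [-0.0, 0.163, 0.987, -0.0]
wrist_force: [1.0, 0.8, -0.1]
opening: 0.998
grasp_force: 0.0
s [-13.33 -52.1    4.92] yaw 71.26
```

```bash
python3 -m handwheel '[[[1,-13.3,-52.1,4.9,0,0,54.9],[1,-13.3,-52.1,4.9,0,0,54.9],[1,-13.3,-52.1,4.9,0,0,54.9],[1,-13.3,-52.1,4.9,0,0,54.9],[1,-13.3,-52.1,4.9,0,0,54.9],[1,-13.3,-52.1,4.9,0,0,54.9],[1,-13.3,-52.1,4.9,0,0,54.9],[1,-13.3,-52.1,4.9,0,0,54.9],[1,-13.3,-52.1,4.9,0,0,54.9],[1,-13.3,-52.1,4.9,0,0,54.9]]]'; python3 -c "
from h import *
for n in('top','scene'): cv2.imwrite(f'pics/{n}4.png',camera(n)['frame'])
go('s',.005)
a=cv2.imread('pics/top4.png')[110:260,100:250]; b=cv2.imread('pics/scene4.png')[180:310,330:445]
cv2.imwrite('pics/t4.png',np.hstack([cv2.resize(a,(400,400),interpolation=2),cv2.resize(b,(380,400),interpolation=2)]))
tops({'a':(T['m1'],.065,.034),'b':(T['m2'],.056,.028),'c':(T['m3'],.047,.024),'d':(T['m4'],.038,.020)},'4',False)
"
```

```text
time_s: 29.4
eef_pos: [0.4306, -0.2497, 0.0687]
eef_rot: [-0.001, 0.601, 0.799, 0.0]
wrist_force: [0.2, 0.2, 0.8]
opening: 1.0
grasp_force: 0.0
s [-0.17  0.09  6.38] yaw 16.3
a top [162. 139.] off mm [-1.6  0.2] dia 0.0392
b top [151. 170.] off mm [-1.1 -0.3] dia 0.0323
c top [141. 201.] off mm [-0.7 -0.1] dia 0.0246
d top [130. 231.] off mm [-0.1 -1.6] dia 0.0198
a scene [410. 261.] off mm [-0.4  0.6] dia 0.0381
b scene [410. 239.] off mm [ 0.8 -0.6] dia 0.032
c scene [411. 217.] off mm [ 0.8 -0.6] dia 0.026
d scene [412. 197.] off mm [ 1.3 -0.5] dia 0.0191
```

View pics/t4.png

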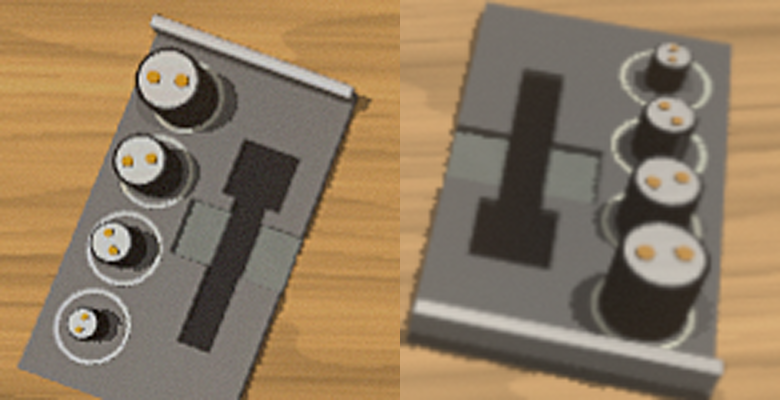

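All four caps stand upright in size order and centred, within about 1.5 mm in the mean of both views. Now the spanner grasp.

```bash
python3 -m handwheel '[[[0.2,-0.1,0.1,3,0,0,0],[0.2,-0.1,0.1,5.5,0,0,0],[0.2,-0.1,0.1,6.4,0,0,0],[0.2,-0.1,0.1,6.4,0,0,0],[-1,-0.1,0.1,6.4,0,0,0],[-1,-0.1,0.1,6.4,0,0,0],[-1,-0.1,0.1,6.4,0,0,0],[-1,-0.1,0.1,6.4,0,0,0],[-1,-0.1,0.1,6.4,0,0,0],[-1,-0.1,0.1,6.4,0,0,0]]]';python3 -c "
from h import *
go('s',.005)"; python3 -m handwheel '[[[-1,0,0,-5,0,0,0],[-1,0,0,-8,0,0,0],[-1,0,0,-8,0,0,0],[-1,0,0,-8,0,0,0]]]'; python3 -c "
from h import *
cv2.imwrite('pics/scene5.png',camera('scene')['frame'][100:340,40:360])
go('cut',.14)"
```

```text
time_s: 30.75
eef_pos: [0.4339, -0.249, 0.0076]
eef_rot: [0.001, 0.599, 0.801, -0.0]
wrist_force: [-0.5, 2.0, 6.0]
opening: 0.161
grasp_force: 58.8
s [ 0.15 -0.16  0.26] yaw 16.36
time_s: 31.25
eef_pos: [0.4328, -0.2481, 0.0858]
eef_rot: [-0.0, 0.599, 0.8, 0.0]
wrist_force: [-0.1, -0.5, -1.1]
opening: 0.157
grasp_force: 59.2
cut [38.96 22.01 -5.43] yaw 16.36
```

View pics/scene5.png

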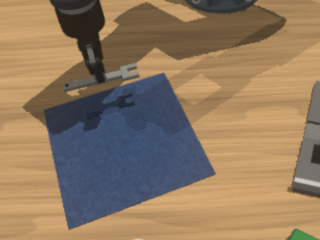

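The spanner hangs level in the gripper, with the head on the right at about (130,72) in the crop. Next I swing it round and carry it to the cut-out.

```bash
python3 -m handwheel '[[[-1,38.9,22,-5.4,0,0,60],[-1,38.9,22,-5.4,0,0,60],[-1,38.9,22,-5.4,0,0,60],[-1,38.9,22,-5.4,0,0,60],[-1,38.9,22,-5.4,0,0,60],[-1,38.9,22,-5.4,0,0,60],[-1,38.9,22,-5.4,0,0,60],[-1,38.9,22,-5.4,0,0,60],[-1,38.9,22,-5.4,0,0,60],[-1,38.9,22,-5.4,0,0,60]]]';python3 -m handwheel '[[[-1,0,0,0,0,0,65.1],[-1,0,0,0,0,0,65.1],[-1,0,0,0,0,0,65.1],[-1,0,0,0,0,0,65.1],[-1,0,0,0,0,0,65.1],[-1,0,0,0,0,0,65.1],[-1,0,0,0,0,0,65.1],[-1,0,0,0,0,0,65.1],[-1,0,0,0,0,0,65.1],[-1,0,0,0,0,0,65.1]]]'; python3 -c "
from h import *
go('cut',.05,-.0014,.0005)"
```

```text
time_s: 32.55
eef_pos: [0.5335, 0.1867, 0.1386]
eef_rot: [-0.0, 0.919, 0.394, -0.002]
wrist_force: [0.9, -0.9, -1.5]
opening: 0.162
grasp_force: 59.2
time_s: 33.8
eef_pos: [0.5347, 0.1867, 0.1404]
eef_rot: [0.0, 0.987, -0.162, -0.0]
wrist_force: [0.4, 0.0, -1.6]
opening: 0.159
grasp_force: 59.2
cut [-0.26 -0.11  9.04] yaw -108.68
```

```bash
python3 -m handwheel '[[[-1,-0.2,-0.1,5,0,0,0],[-1,-0.2,-0.1,9,0,0,0],[-1,-0.2,-0.1,10.8,0,0,0],[-1,-0.2,-0.1,10.8,0,0,0],[-1,-0.2,-0.1,10.8,0,0,0],[-1,-0.2,-0.1,10.8,0,0,0]]]'; python3 -c "
from h import *
a=camera('top')['frame'][110:260,100:250]; b=camera('scene')['frame'][180:310,330:445]
cv2.imwrite('pics/t6.png',np.hstack([cv2.resize(a,(400,400),interpolation=2),cv2.resize(b,(380,400),interpolation=2)]))
go('cut',.0096,-.0014,.0005)"
```

```text
time_s: 34.55
eef_pos: [0.5347, 0.1885, 0.0342]
eef_rot: [-0.0, 0.987, -0.163, 0.002]
wrist_force: [-0.4, -0.1, -2.2]
opening: 0.158
grasp_force: 59.2
cut [-0.15  0.05  2.41] yaw -108.73
```

View pics/t6.png

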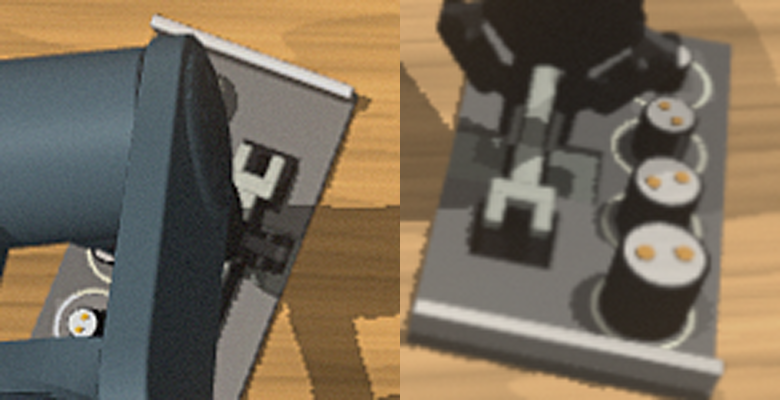

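The spanner is lined up over the cut-out in both views: head over the bay at about (265,175) on the left and (525,210) on the right. The caps are undisturbed. Lowering it.

```bash
python3 -m handwheel '[[[-1,-0.1,0,1,0,0,0],[-1,-0.1,0,1.6,0,0,0],[-1,-0.1,0,2,0,0,0],[-1,-0.1,0,2.1,0,0,0],[-1,-0.1,0,2.1,0,0,0],[-1,-0.1,0,2.1,0,0,0]]]'; python3 -m handwheel '[[[-1,0,0,0.15,0,0,0],[-1,0,0,0.15,0,0,0],[-1,0,0,0.15,0,0,0]]]';python3 -c "
from h import *
go('cut',.0096,-.0014,.0005)"
```

```text
time_s: 35.4
eef_pos: [0.5324, 0.1887, 0.0116]
eef_rot: [-0.0, 0.987, -0.163, 0.0]
wrist_force: [-0.6, 0.8, -1.3]
opening: 0.162
grasp_force: 59.2
time_s: 35.78
eef_pos: [0.5323, 0.1887, 0.01]
eef_rot: [-0.0, 0.987, -0.163, 0.0]
wrist_force: [-0.3, 0.3, -0.9]
opening: 0.156
grasp_force: 59.2
cut [0.04 0.   0.04] yaw -108.74
```

```bash
python3 -m handwheel '[[[-1,0,0,0.1,0,0,0],[-1,0,0,0.1,0,0,0],[-1,0,0,0.1,0,0,0]]]'; python3 -m handwheel '[[[-0.2,0,0,0,0,0,0],[-0.2,0,0,0,0,0,0],[-0.2,0,0,0,0,0,0],[-0.2,0,0,-3,0,0,0],[-0.2,0,0,-8,0,0,0],[-0.2,0,0,-14,0,0,0],[-0.2,0,0,-14,0,0,0]]]'; python3 -c "
from h import *
print(rows((.45,-.2,.2)))"
```

```text
time_s: 36.15
eef_pos: [0.5324, 0.1887, 0.0096]
eef_rot: [0.0, 0.987, -0.163, 0.0]
wrist_force: [-1.3, -1.1, 5.3]
opening: 0.159
grasp_force: 60.0
time_s: 37.02
eef_pos: [0.5362, 0.1893, 0.1548]
eef_rot: [-0.002, 0.987, -0.163, 0.005]
wrist_force: [-0.9, 0.2, -0.8]
opening: 0.397
grasp_force: 0.0
[ 4.38 39.61 -4.67]
```

```bash
python3 -m handwheel '[[[0,4,39,-4,0,0,0],[0,4,39,-4,0,0,0],[0,4,39,-4,0,0,0],[0,4,39,-4,0,0,0],[0,4,39,-4,0,0,0],[0,4,39,-4,0,0,0],[0,4,39,-4,0,0,0],[0,4,39,-4,0,0,0]]]'; python3 -c "
from h import *
for n in('top','scene'): cv2.imwrite(f'pics/{n}7.png',camera(n)['frame'])
a=cv2.imread('pics/top7.png')[110:260,100:250]; b=cv2.imread('pics/scene7.png')[180:310,330:445]
cv2.imwrite('pics/t7.png',np.hstack([cv2.resize(a,(400,400),interpolation=2),cv2.resize(b,(380,400),interpolation=2)]))
tops({'a':(T['m1'],.065,.034),'b':(T['m2'],.056,.028),'c':(T['m3'],.047,.024),'d':(T['m4'],.038,.020)},'7',False)
c=camera('top'); d=c['depth']; ex=np.array([.947,-.322]); 
K=np.array([[c['fx'],0,c['cx']],[0,c['fy'],c['cy']],[0,0,1.]]); E=np.array(c['extrinsics']); Ei=np.linalg.inv(E)
for x in(-.065,-.03,0,.03,.045):
    P=np.r_[np.array(T['cut'])+x*ex,.015]; p=cv2.projectPoints(P[None],cv2.Rodrigues(Ei[:3,:3])[0],Ei[:3,3],K,np.array(c['dist'],float))[0]
    u=cv2.undistortPoints(p,K,np.array(c['dist'],float)).ravel(); i,j=p.ravel().round().astype(int); z=np.median(d[j-1:j+2,i-1:i+2]); print(x,(i,j),((E[:3,:3]@np.array([*u,1])*z+E[:3,3])[2]*1000).round(1))
"
```

```text
time_s: 38.02
eef_pos: [0.4444, -0.1941, 0.1882]
eef_rot: [-0.0, 0.986, -0.164, -0.0]
wrist_force: [1.2, -0.5, 0.5]
opening: 0.502
grasp_force: 0.0
a top [162. 139.] off mm [-1.6  0.2] dia 0.0392
b top [151. 169.] off mm [-1.1 -0.3] dia 0.0324
c top [141. 200.] off mm [-0.8 -0.2] dia 0.0244
d top [131. 231.] off mm [-0.1 -1.6] dia 0.0197
a scene [410. 261.] off mm [-0.4  0.6] dia 0.0381
b scene [410. 239.] off mm [ 0.8 -0.6] dia 0.032
c scene [412. 217.] off mm [ 0.7 -0.8] dia 0.0257
d scene [412. 197.] off mm [ 1.3 -0.5] dia 0.0191
-0.065 (np.int64(175), np.int64(232)) 11.5
-0.03 (np.int64(181), np.int64(216)) 14.3
0 (np.int64(187), np.int64(202)) 13.3
0.03 (np.int64(192), np.int64(188)) 12.6
0.045 (np.int64(195), np.int64(181)) 12.9
```

View pics/t7.png

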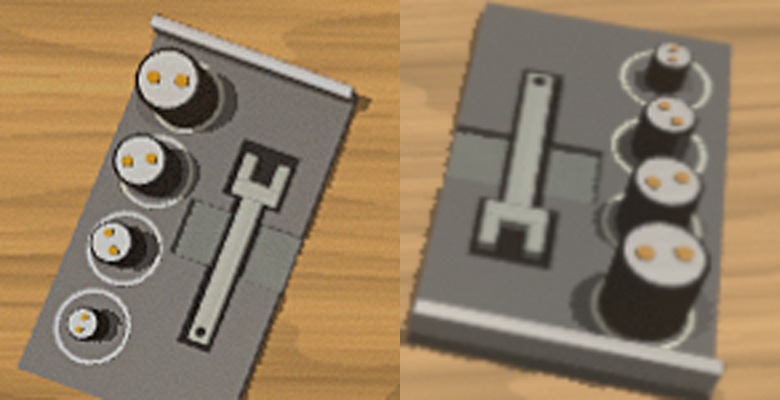

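The spanner lies flat in the cut-out with a black margin all round. Its top surface reads 11.5–14.3 mm, about the 15 mm expected when fully home and well below the 22 mm it would show lying on the tray top. All four caps are centred in size order, and the robot is clear.

```bash
python3 -c "
from bench import ctrl
print(ctrl.hand_in())"
```

```text
the job is handed in; nothing more can be done
None
```

The job is handed in at about 38 s: the four capacitors stand upright in size order, within about 2 mm of their mark centres, and the spanner lies flat and home in its cut-out.

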